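# Set the stacking cradle and build a keg pyramid for the craft stall

## Robot

A 6-joint arm with a two-finger parallel gripper is mounted at the origin on the work surface. World frame = base frame: x ahead of the robot, y to its left, z up, the work surface at z = 0. Lengths are in m, angles in rad, forces in N, time in s.
With the tool pointing down it reaches from about 0.35 to 1 m from the base axis. Payload 7.1 kg.
Tool frame: the origin (TCP) lies midway between the tips of the shut fingers; the grasp point (between the pads) lies 19 mm behind it; z points along the fingers, y is the line along which they close (so a half turn about z gives the same grasp; the last joint's range is limited). The gripper opens to 85 mm and grips with 20 to 120 N. Pads are 22 mm wide; open, the fingers measure 114 mm over their backs; the gripper's body (76 mm by 85 mm) begins 54 mm behind the grasp point. The pads swing forward as they close: fully open they stand 13 mm farther back than shut.
Start: joints at [1.089, 0.423, 1.63, -0, 1.089, -0.019], TCP at [0.279, 0.559, 0.205] pointing down, gripper open.
Joint ranges: [-3, 3], [-0.9, 2.11], [0.09, 2.58], [-1.31, 4.45], [0.11, 2.69], [-2.54, 2.54]. Speed limits (rad/s): [2.39, 2.39, 3.01, 3.14, 3.14, 3.14].

## Interface

Orientations are given as a rotation vector (axis times angle).
In Python, from plant import * gives the robot as it stands. Calls block until the motion is done:
- reach(position, orientation): joint-space move of the TCP to a pose.
- move_l(position, frame=None, rate=0.15, force_limit=None): straight line of the TCP; frame=None keeps the orientation; rate is the mean speed in m/s. With force_limit (N) it stops when the force on the tool has changed by that much, and returns True; else False.
- movej(angles): joint-space move.
- set_gripper(opening, force=None): opening from 0.0 (shut) to 1.0 (fully open); force is the grip in N (None keeps the last); returns when the fingers have stopped.
- wait(seconds).
- ik(position, orientation): joint angles nearest the present ones, or None.
- sense(): the state.
- grab_frame(name): name is "side" or "top" or "wrist"; returns a dict with "image" (480x640x3 uint8, red, green, blue), "intrinsics" (3x3 intrinsics, pixels), "distortion" ([k1, k2, p1, p2, k3] as OpenCV has them; the pictures are not rectified), "R" (3x3) and "t" (3): a world point X has camera coordinates R X + t. Camera axes: x right, y down, z forward; pixel columns grow to the right and rows downward; lengths in m; the calibration is good to about 2 mm. A picture is of the moment at which its call begins. There is no depth.
A pose or a line that the arm cannot do raises Unreachable and nothing moves.
- finish_job(): hands the job in; it is judged then, once.
The state is a dict: "time_s": time; "joint_pos": joint angles; "qd": joint speeds; "joint_efforts": joint torques, N m; "ee_pos": TCP position; "tcp_rot": TCP orientation; "ft_force": force on the tool from outside, world axes, zero at the start; "wrist_torque": the same for the moment, N m; "finger_gap": opening from 0.0 (shut) to 1.0 (fully open); "grip_force": force on a finger pad.
Only numpy, scipy, OpenCV 4.12 (cv2) and the standard library are available. Lean on these libraries where they do the work, as an engineer would, in place of code of your own. Each camera call takes 0.05 s, during which the arm holds its last target. There are 200 camera calls.

## Task

With the cradle still empty, turn the cradle's knob until the pointer of the movable fence stands on the black line. Then stack all the turned wooden kegs that are there as a pyramid between the two fences, lying parallel to the fences with their ends about flush with the fences' ends: three side by side on the floor, the rest saddled in the gaps, two in the second row at most and a sixth on top. Leave the pointer on the line and do not knock over or push away the other things on the table.

Things in the scene. Friction and masses are not known exactly. Their poses are not given: they have to be found in the camera images.
- cradle_floor (a point): stacking cradle: dark wooden board 130 x 290 x 12 mm fixed to the table. Point on the board's upper face (12 mm above the table), midway between the two fences as set on the mark, where the kegs go. x runs along the fences, y across them from the fixed fence to the movable fence and on to the knob, z up
- fixed_fence (a point): middle of the fixed fence's inner face, at y -68.5 mm from cradle_floor, 15 mm above the board; axes as cradle_floor. Both fences are wooden bars 60 mm long in x (-30 to +30 mm), 30 mm high above the board. The cradle is open at both ends in x and above
- moving_fence (a point): middle of the movable fence's inner face, 15 mm above the board; axes as cradle_floor. At y +68.5 mm from cradle_floor when its pointer is on the mark (137 mm between the fences, for three kegs of 44 mm), farther out at the start
- mark (a point): middle of a black line 5 mm wide in y, 24 mm long in x, on a white paper scale on the cradle board beside the movable fence, at x 70, y 76.5 mm from cradle_floor; axes as cradle_floor. The thin short grey ticks beside it are only graduations
- pointer_tip (a point): middle of the tip part of the brass pointer (2 mm wide) on the movable fence, which slides over the paper scale; on the mark when its y in the mark's frame is 0. It is 8 mm outward (+y) of the fence's inner face
- adjuster (a joint): angle of the black knob, rad, 0 to 5.8, growing clockwise seen from above. Each radian clockwise moves movable fence and pointer 6 mm inwards (-y, towards the fixed fence). Pointer on the mark at 4.0 rad; starts below that, at 0.4 to 2.2. Stiff (friction 0.06 N m), stays where it is left
- adjuster_grip (a point): point to grip on the knob's upright axis, 69 mm above the table. The knob's bar is 14 mm wide, 40 mm long, 44 to 76 mm above the table. The frame turns with the knob: x along the bar, so fingers close along y. Its housing, 64 mm square, top 32 mm up, is at y 153 mm from cradle_floor; on it a steel disc 66 mm wide, 6 mm high
- keg0_center (a point): centre of a turned wooden toy keg, a plain solid cylinder 44 mm in diameter, 60 mm long, about 65 g, with two thin dark hoops; all kegs are alike. x is its long axis; y and z turn as it rolls. Lies on the table at the start (centre 22 mm up); flat ends 60 mm apart can be gripped. Rolls slowly if pushed, soon stops. Four to six of the six are present
- keg1_center (a point): centre of a turned wooden toy keg, a plain solid cylinder 44 mm in diameter, 60 mm long, about 65 g, with two thin dark hoops; all kegs are alike. x is its long axis; y and z turn as it rolls. Lies on the table at the start (centre 22 mm up); flat ends 60 mm apart can be gripped. Rolls slowly if pushed, soon stops. Four to six of the six are present
- keg2_center (a point): centre of a turned wooden toy keg, a plain solid cylinder 44 mm in diameter, 60 mm long, about 65 g, with two thin dark hoops; all kegs are alike. x is its long axis; y and z turn as it rolls. Lies on the table at the start (centre 22 mm up); flat ends 60 mm apart can be gripped. Rolls slowly if pushed, soon stops. Four to six of the six are present
- keg3_center (a point): centre of a turned wooden toy keg, a plain solid cylinder 44 mm in diameter, 60 mm long, about 65 g, with two thin dark hoops; all kegs are alike. x is its long axis; y and z turn as it rolls. Lies on the table at the start (centre 22 mm up); flat ends 60 mm apart can be gripped. Rolls slowly if pushed, soon stops. Four to six of the six are present
- keg4_center (a point): centre of a turned wooden toy keg, a plain solid cylinder 44 mm in diameter, 60 mm long, about 65 g, with two thin dark hoops; all kegs are alike. x is its long axis; y and z turn as it rolls. Lies on the table at the start (centre 22 mm up); flat ends 60 mm apart can be gripped. Rolls slowly if pushed, soon stops. Four to six of the six are present
- keg5_center (a point): centre of a turned wooden toy keg, a plain solid cylinder 44 mm in diameter, 60 mm long, about 65 g, with two thin dark hoops; all kegs are alike. x is its long axis; y and z turn as it rolls. Lies on the table at the start (centre 22 mm up); flat ends 60 mm apart can be gripped. Rolls slowly if pushed, soon stops. Four to six of the six are present
- tree_a: small turned wooden tree 32 mm wide, 60 mm high, loose bystander, to be left alone; origin at the centre of its underside, z up
- tree_b: small turned wooden tree 32 mm wide, 60 mm high, loose bystander, to be left alone; origin at the centre of its underside, z up
- spray_can: white spray can 60 mm wide, 160 mm high, loose bystander, to be left alone; origin at the centre of its underside, z up
- glue_bottle: white glue bottle 48 mm wide, 120 mm high, loose bystander, to be left alone; origin at the centre of its underside, z up
- wax_jar: amber jar 56 mm wide, 50 mm high, loose bystander, to be left alone; origin at the centre of its underside, z up
- candle_man: turned wooden figure 40 mm wide, 100 mm high, loose bystander, to be left alone; origin at the centre of its underside, z up
- stop_strip: wooden strip fixed to the table to the right of the kegs, 400 mm long along world x, 12 mm wide, 14 mm high, that keeps kegs from rolling away; origin at the centre of its underside
Mind the look-alikes: they are no part of the job. What is shaped like the part that bears keg5_center but blue or green is not meant.

How it is judged:
On the way:
1. the pointer stands on the black line (its tip within 2.5 mm of the line's middle) while no keg is in the cradle yet (y of pointer_tip in the frame of mark between -0.0025 and 0.0025 m and horizontal distance between each of keg0_center, keg1_center, keg2_center, keg3_center, keg4_center, keg5_center and cradle_floor above 0.06 m), for 0.3 s.
At the end, for the whole second after the job is handed in: Every keg present lies still in the pyramid (row of three on the floor, rest saddled above), within 0.2 rad of parallel to the fences and 12 mm of their middle lengthwise; the pointer tip is within 2.5 mm of the middle of the line (y of pointer_tip in the frame of mark between -0.0025 and 0.0025 m and x of keg0_center in the frame of cradle_floor between -0.012 and 0.012 m and angle between the x axis of each of keg0_center, keg1_center, keg2_center, keg3_center, keg4_center, keg5_center and the x axis of cradle_floor, either way round below 0.2 rad and ((z of keg0_center in the frame of cradle_floor between 0.018 and 0.026 m and y of keg0_center in the frame of cradle_floor between -0.054 and 0.054 m) or (z of keg0_center in the frame of cradle_floor between 0.053 and 0.065 m and y of keg0_center in the frame of cradle_floor between -0.033 and 0.033 m) or (z of keg0_center in the frame of cradle_floor between 0.087 and 0.104 m and y of keg0_center in the frame of cradle_floor between -0.014 and 0.014 m)) and linear speed of each of keg0, keg1, keg2, keg3, keg4, keg5 below 0.03 m/s and x of keg1_center in the frame of cradle_floor between -0.012 and 0.012 m and ((z of keg1_center in the frame of cradle_floor between 0.018 and 0.026 m and y of keg1_center in the frame of cradle_floor between -0.054 and 0.054 m) or (z of keg1_center in the frame of cradle_floor between 0.053 and 0.065 m and y of keg1_center in the frame of cradle_floor between -0.033 and 0.033 m) or (z of keg1_center in the frame of cradle_floor between 0.087 and 0.104 m and y of keg1_center in the frame of cradle_floor between -0.014 and 0.014 m)) and x of keg2_center in the frame of cradle_floor between -0.012 and 0.012 m and ((z of keg2_center in the frame of cradle_floor between 0.018 and 0.026 m and y of keg2_center in the frame of cradle_floor between -0.054 and 0.054 m) or (z of keg2_center in the frame of cradle_floor between 0.053 and 0.065 m and y of keg2_center in the frame of cradle_floor between -0.033 and 0.033 m) or (z of keg2_center in the frame of cradle_floor between 0.087 and 0.104 m and y of keg2_center in the frame of cradle_floor between -0.014 and 0.014 m)) and x of keg3_center in the frame of cradle_floor between -0.012 and 0.012 m and ((z of keg3_center in the frame of cradle_floor between 0.018 and 0.026 m and y of keg3_center in the frame of cradle_floor between -0.054 and 0.054 m) or (z of keg3_center in the frame of cradle_floor between 0.053 and 0.065 m and y of keg3_center in the frame of cradle_floor between -0.033 and 0.033 m) or (z of keg3_center in the frame of cradle_floor between 0.087 and 0.104 m and y of keg3_center in the frame of cradle_floor between -0.014 and 0.014 m)) and x of keg4_center in the frame of cradle_floor between -0.012 and 0.012 m and ((z of keg4_center in the frame of cradle_floor between 0.018 and 0.026 m and y of keg4_center in the frame of cradle_floor between -0.054 and 0.054 m) or (z of keg4_center in the frame of cradle_floor between 0.053 and 0.065 m and y of keg4_center in the frame of cradle_floor between -0.033 and 0.033 m) or (z of keg4_center in the frame of cradle_floor between 0.087 and 0.104 m and y of keg4_center in the frame of cradle_floor between -0.014 and 0.014 m)) and x of keg5_center in the frame of cradle_floor between -0.012 and 0.012 m and ((z of keg5_center in the frame of cradle_floor between 0.018 and 0.026 m and y of keg5_center in the frame of cradle_floor between -0.054 and 0.054 m) or (z of keg5_center in the frame of cradle_floor between 0.053 and 0.065 m and y of keg5_center in the frame of cradle_floor between -0.033 and 0.033 m) or (z of keg5_center in the frame of cradle_floor between 0.087 and 0.104 m and y of keg5_center in the frame of cradle_floor between -0.014 and 0.014 m))); the robot touches nothing.
It fails at once if a little tree is knocked over or pushed more than 6 cm (distance of any of tree_a, tree_b from where it was at the start of the episode above 0.06 m or angle between any of tree_a, tree_b's own z axis and vertical above 0.7 rad).
It fails at once if the spray can, glue bottle, wax jar or figure is knocked over or pushed more than 6 cm (distance of any of spray_can, glue_bottle, wax_jar, candle_man from where it was at the start of the episode above 0.06 m or angle between any of spray_can, glue_bottle, wax_jar, candle_man's own z axis and vertical above 0.7 rad).
Of keg0, keg1, keg2, keg3, keg4, keg5 only 4 to 6 are there at a start; the rules pass over those that are not, and their reading is None.
At some moment in a run one of keg0, keg1, keg2, keg3, keg4, keg5 may be knocked a few centimetres aside while the robot is not near it.
Once in a run the grip may slacken for a moment while it holds something.
It also fails if it takes over 210 s, if anything falls off the work surface, if the arm or the gripper's body presses on something with over 40 N, if the wrist force passes 120 N, or if a joint passes its speed limit or range.

## Working session

There is one attempt and no reset: what is moved stays moved. The work goes in short steps, each a Python script; the robot and the scene stay as the last script left them, time stands still between calls to the robot, and variables do not carry over. Pictures are saved under pics/ and viewed, at most 14 in all, crops included, and the job is handed in when it is done.

```bash
ls; mkdir -p pics
python3 - <<'E'
from plant import *
import cv2,pickle
d={}
for n in ("top","side","wrist"):
    f=grab_frame(n); d[n]=f; cv2.imwrite(f"pics/{n}0.png",f["image"][:,:,::-1])
    import numpy as np
    print(n,np.round(f["intrinsics"],1).tolist(),np.round(f["distortion"],3),"cam pos",np.round(-f["R"].T@f["t"],3),np.round(f["R"],2).tolist())
pickle.dump(d,open("f0.pkl","wb"))
print(sense())
E
```

```text
pics
top [[611.3, 0.0, 323.6], [0.0, 611.3, 242.8], [0.0, 0.0, 1.0]] [-0.162  0.     0.     0.     0.   ] cam pos [0.32  0.002 1.48 ] [[0.0, -1.0, 0.02], [-0.99, -0.01, -0.13], [0.13, -0.02, -0.99]]
side [[494.5, 0.0, 321.4], [0.0, 494.5, 237.7], [0.0, 0.0, 1.0]] [-0.126  0.     0.     0.     0.   ] cam pos [ 0.021 -1.074  0.742] [[0.91, -0.42, -0.03], [-0.22, -0.43, -0.88], [0.36, 0.8, -0.48]]
wrist [[341.9, 0.0, 316.4], [0.0, 341.9, 238.1], [0.0, 0.0, 1.0]] [-0.015  0.     0.     0.     0.   ] cam pos [0.209 0.594 0.374] [[0.45, 0.89, -0.0], [0.85, -0.43, 0.3], [0.27, -0.14, -0.95]]
{'time_s': 0.15, 'joint_pos': array([ 1.08900356e+00,  4.23678968e-01,  1.63050560e+00, -1.04381059e-05,
        1.08860174e+00, -1.90415461e-02]), 'qd': array([-2.10906956e-03, -6.43581832e-04, -2.57791379e-03, -4.94822915e-04,
        1.03446776e-03,  4.03605291e-05]), 'joint_efforts': array([ 3.47675368e-04, -5.57771194e+01, -2.82017523e+01,  9.10381146e-06,
        4.81533047e-03,  1.68470353e-05]), 'ee_pos': array([0.27879919, 0.55886228, 0.20441923]), 'tcp_rot': array([-7.20346331e-01, -3.05759711e+00,  1.81992672e-03]), 'ft_force': array([ 0.11690881,  0.08154431, -0.04078377]), 'wrist_torque': array([-0.08053113, -0.04928609, -0.02803166]), 'grip_force': 0.0, 'finger_gap': 0.9965827932950403}
```

View pics/top0.png

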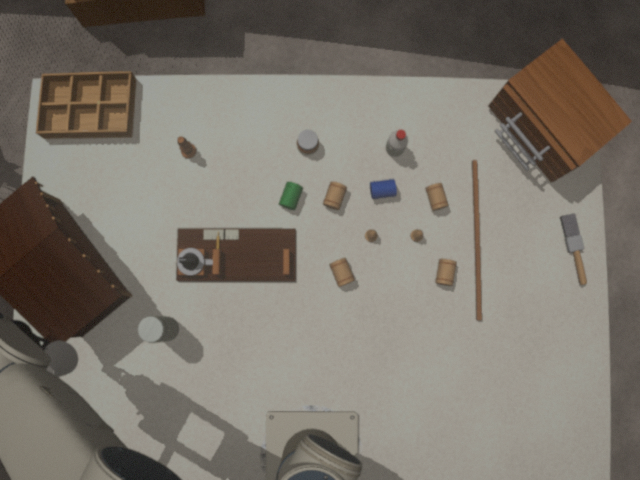

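View pics/side0.png

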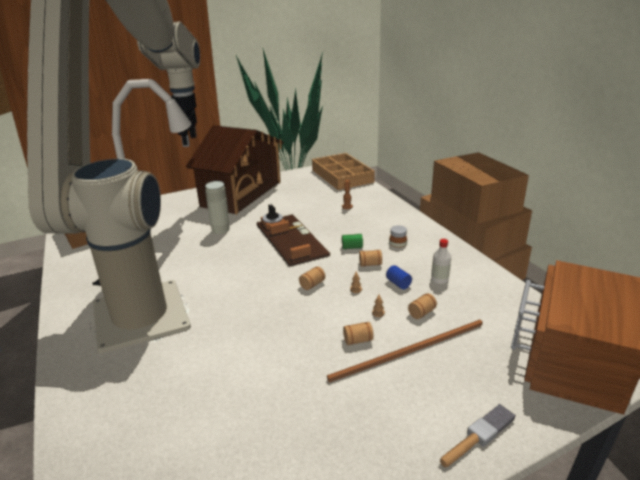

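Four wooden kegs are visible. In the top view they are at (335,195), (437,196), (342,272) and (446,272). Things that could be mistaken for them are the green keg (291,195), the blue keg (383,189), the trees (371,235) and (417,235), and the figure (187,147). The cradle runs from its fixed fence at (287,261) to the knob at (190,261).

```bash
cat > h.py <<'E'
from plant import *
import cv2,numpy as np
from scipy.spatial.transform import Rotation as Ro
def ray(f,px):
    p=cv2.undistortPoints(np.array(px,float).reshape(-1,1,2),f["intrinsics"],f["distortion"]).reshape(-1,2)
    d=np.c_[p,np.ones(len(p))]@f["R"]; return -f["R"].T@f["t"],d/np.linalg.norm(d,axis=1)[:,None]
def onplane(f,px,z):
    c,d=ray(f,px); return c+d*((z-c[2])/d[:,2])[:,None]
def proj(f,X):
    return cv2.projectPoints(np.array(X,float).reshape(-1,1,3),cv2.Rodrigues(f["R"])[0],f["t"],f["intrinsics"],f["distortion"])[0].reshape(-1,2)
def tri(fs,pxs):
    A=np.zeros((3,3));b=np.zeros(3);L=[]
    for f,p in zip(fs,pxs):
        c,d=ray(f,[p]);d=d[0];M=np.eye(3)-np.outer(d,d);A+=M;b+=M@c;L.append((M,c))
    X=np.linalg.solve(A,b); return X,max(np.linalg.norm(M@(X-c)) for M,c in L)
def wood(im):   # orange-ish wood mask
    h=cv2.cvtColor(im,cv2.COLOR_RGB2HSV)
    m=cv2.inRange(h,(7,90,95),(22,255,255))
    return cv2.morphologyEx(m,cv2.MORPH_CLOSE,np.ones((5,5),np.uint8))
def blobs(m,lo,hi):
    out=[]
    for c in cv2.findContours(m,cv2.RETR_EXTERNAL,cv2.CHAIN_APPROX_NONE)[0]:
        a=cv2.contourArea(c)
        if lo<a<hi:
            M=cv2.moments(c); out.append((M["m10"]/M["m00"],M["m01"]/M["m00"],a,c))
    return out
def down(psi):  # tool pointing down, finger-closing (y) axis at angle psi in world
    y=np.array([np.cos(psi),np.sin(psi),0]);z=np.array([0,0,-1.]);x=np.cross(y,z)
    return Ro.from_matrix(np.c_[x,y,z]).as_rotvec()
E
python3 - <<'E'
from h import *
import pickle
d=pickle.load(open("f0.pkl","rb"))
R=Ro.from_rotvec(sense()["tcp_rot"]).as_matrix(); print("tool R",R.round(2).tolist())
f=d["wrist"];c=-f["R"].T@f["t"]; print("cam in tool",(R.T@(c-sense()["ee_pos"])).round(3), (f["R"]@R).round(2).tolist())
T=d["top"];S=d["side"]
for b in blobs(wood(T["image"]),60,900): print("top",np.round(b[:3]),onplane(T,[b[:2]],.022).round(3), cv2.minAreaRect(b[3]))
for b in blobs(wood(S["image"]),60,1200): print("side",np.round(b[:3]),onplane(S,[b[:2]],.022).round(3))
names=dict(knob=((190,261),.07),ffence=((287,261),.042),line=((226,234),.012),can=((150,329),.16),jar=((308,138),.05),glue=((401,134),.12),man=((183,140),.1),ta=((371,233),.05),tb=((417,233),.05))
for n,(p,z) in names.items(): print(n,onplane(T,[p],z).round(3))
print("board",onplane(T,[(178,228),(297,229),(296,282),(177,282)],.012).round(3).tolist())
E
```

```text
tool R [[-0.89, 0.45, -0.0], [0.45, 0.89, -0.0], [0.0, -0.0, -1.0]]
cam in tool [ 0.078  0.    -0.169] [[-0.0, 1.0, 0.0], [-0.95, -0.0, -0.3], [-0.3, -0.0, 0.95]]
top [446. 272. 306.] [[ 0.442 -0.319  0.022]] ((445.729736328125, 271.62164306640625), (15.124706268310547, 23.34465789794922), 9.462322235107422)
top [342. 272. 310.] [[ 0.44  -0.068  0.022]] ((341.59466552734375, 271.872802734375), (23.606487274169922, 15.121206283569336), 67.61986541748047)
top [580. 267. 138.] [[ 0.453 -0.661  0.022]] ((579.576416015625, 267.0941162109375), (32.539573669433594, 5.423261642456055), 77.47119140625)
top [285. 261. 121.] [[0.466 0.067 0.022]] ((285.5, 260.5), (5.0, 25.0), 0.0)
top [215. 258. 164.] [[0.472 0.236 0.022]] ((215.29202270507812, 254.4913330078125), (6.952300548553467, 37.17607498168945), 2.385944128036499)
top [437. 196. 286.] [[ 0.627 -0.301  0.022]] ((436.2000427246094, 196.10000610351562), (23.084627151489258, 14.862703323364258), 71.56504821777344)
top [334. 195. 281.] [[ 0.629 -0.049  0.022]] ((334.1221618652344, 194.19647216796875), (14.50449275970459, 23.08673858642578), 
[... 633 characters left out ...]

side [280. 226. 196.] [[0.474 0.255 0.022]]
side [241. 191.  99.] [[0.445 0.59  0.022]]
side [518. 195. 344.] [[1.317 0.079 0.022]]
side [ 475.  182. 1134.] [[1.26  0.25  0.022]]
side [161. 174. 200.] [[0.2   0.92  0.022]]
side [111. 146.  64.] [[0.034 1.451 0.022]]
side [142. 121. 151.] [[0.232 1.866 0.022]]
side [212.  90. 363.] [[0.788 2.441 0.022]]
knob [[0.459 0.288 0.07 ]]
ffence [[0.463 0.063 0.042]]
line [[0.531 0.213 0.012]]
can [[0.302 0.353 0.16 ]]
jar [[0.762 0.015 0.05 ]]
glue [[ 0.753 -0.201  0.12 ]]
man [[0.741 0.309 0.1  ]]
ta [[ 0.53  -0.136  0.05 ]]
tb [[ 0.531 -0.246  0.05 ]]
board [[0.546, 0.332, 0.012], [0.545, 0.041, 0.012], [0.416, 0.042, 0.012], [0.414, 0.33, 0.012]]
```

Run:
```python
from h import *
import pickle
d={}
for i,(x,y,z) in enumerate([(0.48,0.15,0.22),(0.50,0.20,0.22)]):
    reach([x,y,z],down(0)); wait(.3); f=grab_frame("wrist"); d[i]=f
    cv2.imwrite(f"pics/w1_{i}.png",f["image"][:,:,::-1])
    print(sense()["joint_pos"].round(2),sense()["time_s"])
pickle.dump(d,open("f1.pkl","wb"))
```

```text
[0.28 0.22 1.88 0.   1.04 0.28] 2.1667
[ 0.36  0.28  1.81 -0.    1.06  0.36] 2.85
```

View pics/w1_1.png

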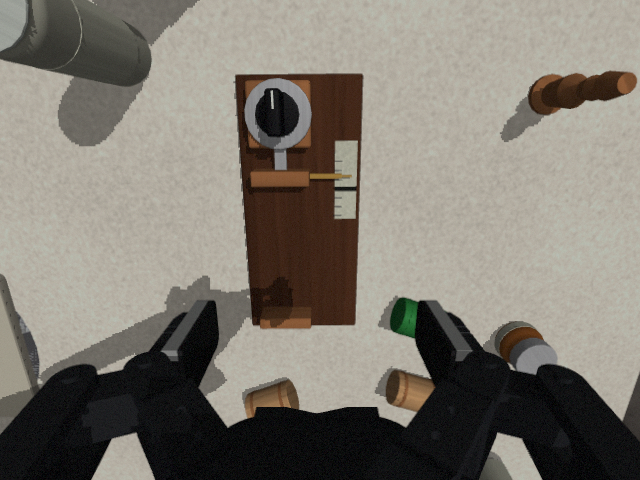

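View pics/w1_0.png

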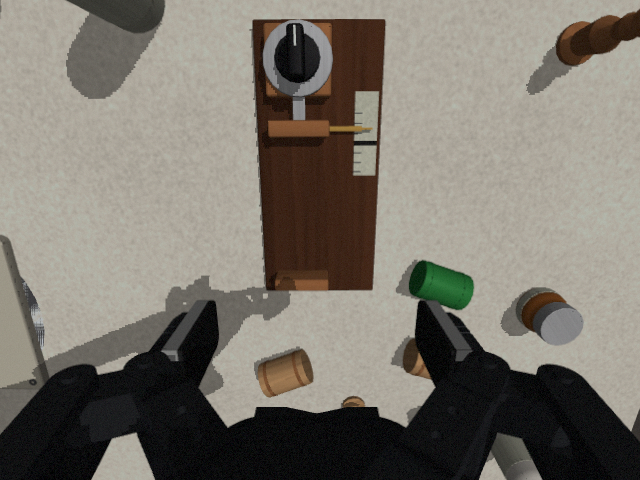

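Run:
```python
import cv2,numpy as np
a=cv2.imread("pics/w1_1.png");b=cv2.imread("pics/w1_0.png")
c=np.hstack([cv2.resize(a[70:230,235:365],(390,480),interpolation=cv2.INTER_CUBIC),cv2.resize(b[15:175,255:385],(390,480),interpolation=cv2.INTER_CUBIC)])
cv2.imwrite("pics/crop1.png",np.clip(c.astype(float)*1.4,0,255).astype(np.uint8))
```

```text
(no output)
```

View pics/crop1.png

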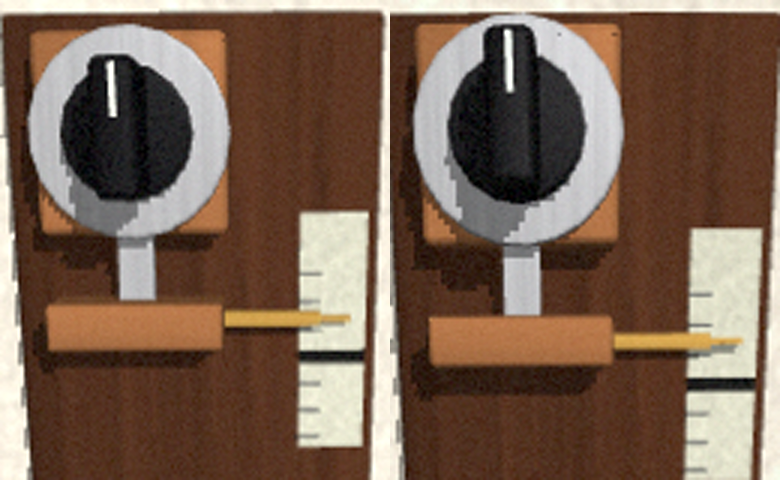

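Run:
```python
from h import *
import pickle
d=pickle.load(open("f1.pkl","rb"));F=[d[1],d[0]]
P=dict(line=((345.7,188.5),(365.7,143.2)),tip=((347.5,176.2),(367.7,128.7)),w_out=((271.7,90.7),(294.3,25)),w_in=((273,108.3),(295.7,45)),disc=((278,113.7),(297.7,58)),
 ffL=((260,320),(275,284)))
for n,(p,q) in P.items(): X,e=tri(F,[p,q]); print(n,X.round(4),round(e,4))
for i,f in enumerate(F):
    k=list(P.values())
    print(i,"line",onplane(f,[P["line"][i]],.0125).round(4),"tip",onplane(f,[P["tip"][i]],.016).round(4),"white",onplane(f,[P["w_out"][i],P["w_in"][i]],.076).round(4).tolist(),"disc",onplane(f,[P["disc"][i]],.038).round(4))
    # board corners
    m=cv2.inRange(cv2.cvtColor(f["image"],cv2.COLOR_RGB2HSV),(0,0,200),(180,60,255))
f=F[0]
print("board",onplane(f,[(237,75),(362.5,74),(355,324),(253,325)],.012).round(4).tolist())
f=F[1]
print("board",onplane(f,[(253,20),(385,19),(373,290),(266,290)],.012).round(4).tolist())
```

```text
line [0.5311 0.215  0.011 ] 0.0002
tip [0.5318 0.2296 0.0186] 0.0001
w_out [0.4611 0.309  0.0781] 0.0
w_in [0.4617 0.295  0.0764] 0.0002
disc [0.4614 0.2924 0.0373] 0.0
ffL [0.4292 0.0547 0.02  ] 0.0004
0 line [[0.5308 0.2153 0.0125]] tip [[0.5322 0.2293 0.016 ]] white [[0.4608, 0.3092, 0.076], [0.4614, 0.2952, 0.076]] disc [[0.4615 0.2924 0.038 ]]
1 line [[0.5311 0.215  0.0125]] tip [[0.5321 0.2297 0.016 ]] white [[0.461, 0.3095, 0.076], [0.4618, 0.295, 0.076]] disc [[0.4614 0.2923 0.038 ]]
board [[0.4186, 0.3306, 0.012], [0.5452, 0.3311, 0.012], [0.5466, 0.0441, 0.012], [0.4181, 0.0429, 0.012]]
board [[0.4173, 0.3305, 0.012], [0.5451, 0.3313, 0.012], [0.5474, 0.0427, 0.012], [0.4172, 0.0427, 0.012]]
```

The line and pointer heights agree with the text (about 12 and 17 mm), and the pointer is 14.5 mm outward of the line, so the knob needs about 2.4 rad clockwise. I'll turn it in two grips because of joint 6's range.

```bash
cat >> h.py <<'E'
CX,CY=0.4612,0.1388
KN=np.array([0.4614,0.2922])
def turn(psi0,ang,chunk=0.4):
    """grip the knob with closing axis at psi0, turn clockwise by ang, release"""
    set_gripper(.8); reach([*KN,.14],down(psi0)); move_l([*KN,.050],rate=.1,force_limit=15)
    set_gripper(0,40); s=sense(); print("gap",s["finger_gap"],"F",s["grip_force"],s["ee_pos"].round(4))
    q=s["joint_pos"].copy(); n=int(np.ceil(abs(ang)/chunk))
    for i in range(n):
        q[5]+=ang/n; movej(q)
    s=sense(); print("after",s["finger_gap"],s["grip_force"],s["joint_pos"].round(2))
    set_gripper(.8); move_l([*KN,.14],rate=.15)
E
python3 - <<'E'
from h import *
import pickle
turn(0.045,1.25)
turn(0.045-1.25+np.pi,1.17)
reach([.5,.2,.22],down(0)); wait(.3); f=grab_frame("wrist"); pickle.dump(f,open("f2.pkl","wb"))
cv2.imwrite("pics/crop2.png",np.clip(cv2.resize(f["image"][70:230,235:365,::-1],(390,480),interpolation=cv2.INTER_CUBIC)*1.4,0,255).astype(np.uint8))
print(sense()["time_s"])
E
```

```text
gap 0.0024860688736248436 F 0.0 [0.4614 0.2922 0.05  ]
after 0.0035552768188985948 0.0 [ 0.54  0.54  1.89 -0.    0.71  1.74]
gap -0.004270346753823763 F 0.0 [0.4614 0.2922 0.05  ]
after 0.0010944487689432225 0.0 [ 0.54  0.54  1.89 -0.    0.71 -0.23]
16.7667
```

View pics/crop2.png

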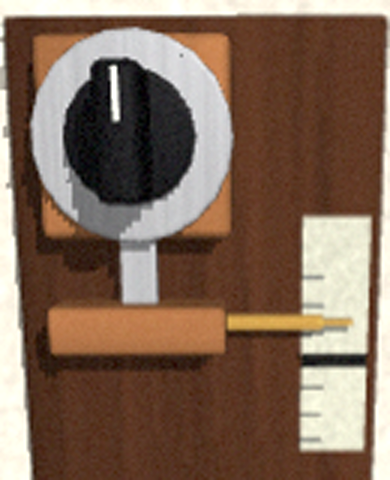

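The knob did not turn, and the fingers closed on nothing. I'll look at the grasp itself.

Run:
```python
from h import *
set_gripper(.8); reach([*KN,.14],down(0.045)); move_l([*KN,.05],rate=.1,force_limit=15)
wait(.3); a=grab_frame("wrist")["image"]; s0=grab_frame("side"); print(sense()["finger_gap"])
set_gripper(0,40); b=grab_frame("wrist")["image"]; s=sense(); print(s["finger_gap"],s["grip_force"],s["ee_pos"],s["ft_force"])
S=cv2.resize(s0["image"][150:250,215:335],(384,320))
cv2.imwrite("pics/grip.png",np.vstack([np.hstack([cv2.resize(a,(400,300)),cv2.resize(b,(400,300))]),cv2.resize(s0["image"][170:245,200:400],(800,300))])[:,:,::-1])
```

```text
0.7986779895910278
0.0013597490807120292 0.0 [0.46130461 0.29215567 0.04993904] [-0.8721534  -0.17374137 -0.56708596]
```

View pics/grip.png

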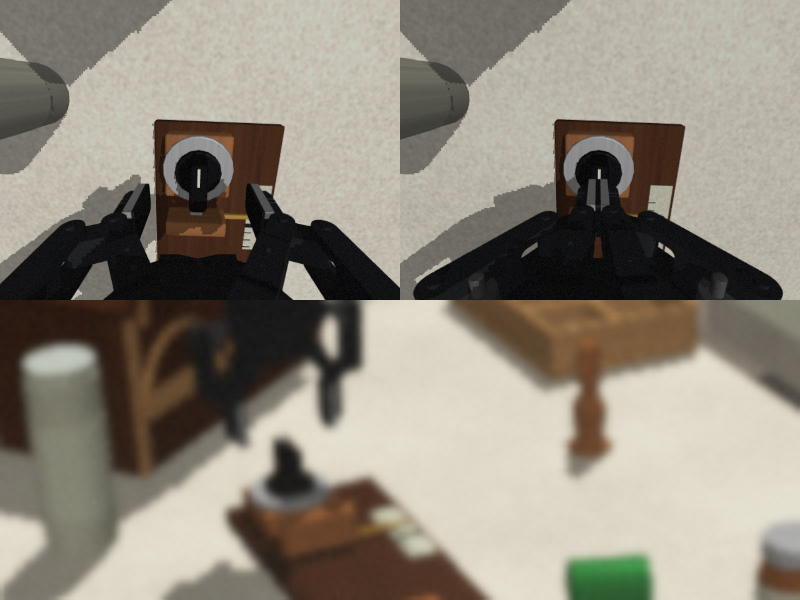

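Run:
```python
from h import *
import pickle
f=grab_frame("wrist");s=sense();S=grab_frame("side")
print("cam",(-f["R"].T@f["t"]).round(4),"ee",s["ee_pos"].round(4),Ro.from_rotvec(s["tcp_rot"]).as_matrix().round(2).tolist())
print("proj disc, white in",proj(f,[[.4614,.2923,.038],[.4616,.295,.076],[.5311,.215,.0125]]).round(0).tolist())
print("tcp in wrist",proj(f,[s["ee_pos"]]).round(0),"side",proj(S,[s["ee_pos"],[.4614,.2923,.076],[.4614,.2923,.038]]).round(0).tolist())
c,d=ray(S,[(282,200),(259.5,205)])
print("tips if y=.292:",[(c+v*(.292-c[1])/v[1]).round(3).tolist() for v in d])
cv2.imwrite("pics/grip2.png",np.hstack([f["image"][150:350,200:440],cv2.resize(S["image"][180:240,230:302],(240,200))])[:,:,::-1])
```

```text
cam [0.4572 0.3701 0.2192] ee [0.4613 0.2921 0.0499] [[-0.04, 1.0, -0.0], [1.0, 0.04, -0.0], [-0.0, -0.0, -1.0]]
proj disc, white in [[318.0, 272.0], [319.0, 299.0], [410.0, 361.0]]
tcp in wrist [[318. 281.]] side [[272.0, 214.0], [271.0, 207.0], [272.0, 217.0]]
tips if y=.292: [[0.5, 0.292, 0.091], [0.424, 0.292, 0.09]]
```

View pics/grip2.png

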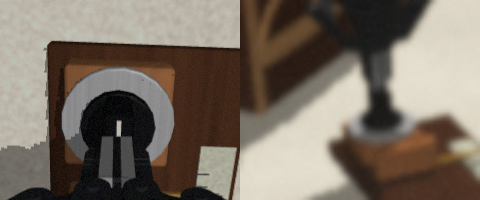

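Run:
```python
from h import *
s=sense();print(s["joint_pos"].round(4),s["joint_efforts"].round(2),s["ft_force"].round(2),s["time_s"])
wait(.5);s=sense();print(s["joint_pos"].round(4),s["ee_pos"].round(4),s["ft_force"].round(2))
move_l([*KN,.16])
reach([.58,.42,.16],down(0)); T=[]
for z in (.16,.10,.05):
    move_l([.58,.42,z]); wait(.3); w=grab_frame("side");im=w["image"]; ee=sense()["ee_pos"]; p=proj(w,[ee])[0]; print(z,ee.round(4),p.round(1))
    u,v=int(p[0]),int(p[1]); c=cv2.resize(im[v-30:v+30,u-30:u+30],(260,260),interpolation=cv2.INTER_CUBIC)
    cv2.drawMarker(c,(130,130),(255,0,0),cv2.MARKER_CROSS,20,1); T.append(c)
cv2.imwrite("pics/tips.png",np.hstack(T)[:,:,::-1])
```

```text
[0.5428 0.5389 1.8934 0.     0.7094 0.4977] [ -0.   -52.81 -18.42   0.     0.    -0.  ] [-0.21 -0.18 -0.09] 19.8083
[0.5428 0.5388 1.8934 0.     0.7094 0.4977] [0.4614 0.2922 0.05  ] [0.18 0.24 0.04]
0.16 [0.58   0.4199 0.1602] [289.2 163. ]
0.1 [0.5804 0.4203 0.1009] [290.3 179.2]
0.05 [0.5804 0.4203 0.0509] [291.1 192.4]
```

View pics/tips.png

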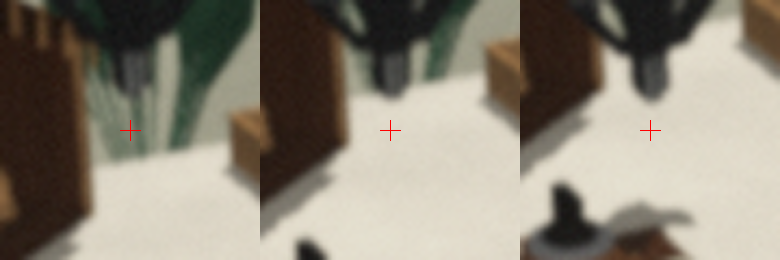

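The side view shows the real fingertips about 28 mm above the reported TCP at every height. The fingertip position in the wrist picture agrees. I'll confirm it by touching the table.

Run:
```python
from h import *
try:
    print(move_l([.58,.42,-.01],rate=.05,force_limit=4)); print(sense()["ee_pos"],sense()["ft_force"])
    print(move_l([.58,.42,-.045],rate=.02,force_limit=4)); s=sense(); print(s["ee_pos"],s["ft_force"])
except Exception as e: print(repr(e))
move_l([.58,.42,.1]); print(sense()["time_s"])
```

```text
False
[ 0.58029828  0.42020465 -0.00952292] [-0.70626993  0.60649434  0.54705132]
True
[ 0.57997711  0.41997936 -0.02616257] [-1.21545291  0.07815252  5.33491814]
27.5333
```

Touch contact comes at reported z = -0.026, so a 26 mm correction applies. Retrying the knob with it.

```bash
sed -i 's/\[\*KN,.050\]/[*KN,.050+OFF]/; s/^CX,CY/OFF=-0.026\nCX,CY/' h.py
python3 - <<'E'
from h import *
import pickle
turn(0.045,1.25)
turn(0.045-1.25+np.pi,1.17)
reach([.5,.2,.22],down(0)); wait(.3); f=grab_frame("wrist"); pickle.dump(f,open("f2.pkl","wb"))
cv2.imwrite("pics/crop3.png",np.clip(cv2.resize(f["image"][70:230,235:365,::-1],(390,480),interpolation=cv2.INTER_CUBIC)*1.4,0,255).astype(np.uint8))
print(sense()["time_s"])
E
```

```text
gap 0.15303056374239465 F 42.6599782705307 [0.4619 0.2924 0.0244]
after 0.15590325838017532 42.144396901130676 [ 0.54  0.58  1.9  -0.    0.66  1.74]
gap 0.15731070983981485 F 41.200454235076904 [0.4619 0.2914 0.0245]
after 0.1550358633116235 40.612061619758606 [ 0.54  0.58  1.9  -0.    0.66 -0.23]
42.3917
```

View pics/crop3.png

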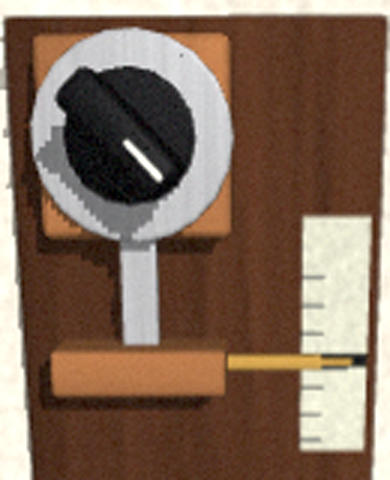

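Run:
```python
from h import *
import pickle
f=pickle.load(open("f2.pkl","rb"))
im=f["image"].astype(int)
# line dark columns right of tip
L=onplane(f,[(235+359/3,70+360/3)],.0125)[0]; T=onplane(f,[(235+338/3,70+362/3)],.0175)[0]
print(L.round(4),T.round(4),"dy mm",(T[1]-L[1])*1e3)
col=im[180:200,355].sum(1);print(col.tolist()); print(im[180:200,347].tolist())
```

```text
[0.5399 0.2152 0.0125] [0.5317 0.2153 0.0175] dy mm 0.10381999043040935
[499, 492, 506, 509, 499, 492, 505, 410, 149, 73, 67, 117, 345, 510, 504, 504, 497, 499, 495, 497]
[[174, 174, 157], [172, 173, 154], [176, 173, 157], [172, 172, 156], [171, 171, 153], [176, 174, 157], [179, 180, 161], [147, 147, 132], [54, 51, 48], [92, 73, 39], [145, 112, 55], [125, 97, 48], [73, 69, 64], [136, 137, 123], [175, 174, 156], [174, 175, 157], [178, 176, 159], [176, 175, 157], [173, 171, 154], [171, 169, 153]]
```

The pointer is on the line to within about 0.1 mm. Next are the kegs, each measured from straight above by the wrist camera just before it is grasped. B goes first, with checks.

```bash
cat >> h.py <<'E'
ZP=-0.024   # commanded z for gripping a keg on the table
def measure(xy,save=None):
    xy=np.array(xy,float)
    for k in range(2):
        reach([xy[0],xy[1]-.075,.17],down(0)); wait(.3); f=grab_frame("wrist")
        if save: cv2.imwrite(save,f["image"][:,:,::-1])
        m=wood(f["image"]); m[310:]=0
        best=None
        for b in blobs(m,1000,9000):
            w=onplane(f,b[3].reshape(-1,2),.030)
            (c,wh,a)=cv2.minAreaRect((w[:,:2]*1000).astype(np.float32)); c=np.array(c)/1000
            L,W=max(wh),min(wh)
            if abs(L-60)<9 and abs(W-44)<9 and (best is None or np.linalg.norm(c-xy)<np.linalg.norm(best[0]-xy)):
                box=cv2.boxPoints((c*1000,wh,a)); e=[box[1]-box[0],box[2]-box[1]]; e=max(e,key=np.linalg.norm)
                best=(c,np.arctan2(e[1],e[0]),L,W)
        if best is None: print("no keg near",xy); return None
        xy=best[0]
    phi=(best[1]+np.pi/2)%np.pi-np.pi/2
    print("keg",xy.round(4),"phi",round(phi,3),"LxW",round(best[2],1),round(best[3],1)); return xy,phi
def pick(xy,phi):
    set_gripper(1.0); reach([*xy,.10],down(phi)); 
    if move_l([*xy,ZP],rate=.12,force_limit=12): print("CONTACT",sense()["ee_pos"])
    set_gripper(0,45); s=sense(); g=s["finger_gap"]; print("grip",round(g,3),round(s["grip_force"],1),s["ee_pos"].round(4))
    move_l([*xy,.14],rate=.2); s=sense(); print("lift gap",round(s["finger_gap"],3),round(s["grip_force"],1)); return s["finger_gap"]>.6
def place(dy,dz,dx=0):
    x,y=CX+dx,CY+dy
    reach([x,y,.16],down(0)); s=sense(); print("carry gap",round(s["finger_gap"],3),round(s["grip_force"],1))
    z=ZP+.012+dz+.001
    move_l([x,y,z+.03],rate=.15); c=move_l([x,y,z],rate=.04,force_limit=10); s=sense(); print("down",c,s["ee_pos"].round(4),round(s["finger_gap"],3))
    set_gripper(.92); move_l([x,y,.15],rate=.12); print("t",sense()["time_s"])
E
python3 - <<'E'
from h import *
k=measure((.44,-.068),"pics/kegB.png")
if k and pick(*k): place(-.045,0)
f=grab_frame("side"); cv2.imwrite("pics/afterB.png",np.vstack([cv2.resize(f["image"][200:300,240:440],(640,320)),cv2.resize(cv2.imread("pics/kegB.png")[:,:,::-1],(320,240))[:, :].repeat(1,1) if 0 else np.zeros((1,640,3),np.uint8)])[:,:,::-1])
E
```

```text
keg [ 0.4384 -0.0676] phi 0.372 LxW 61.7 37.1
grip 0.697 46.7 [ 0.4389 -0.0677 -0.0232]
lift gap 0.699 48.4
carry gap 0.7 48.4
down True [ 0.4615  0.0946 -0.0012] 0.699
t 52.0667
```

Run:
```python
from h import *
reach([.48,.10,.2],down(0));wait(.3);f=grab_frame("wrist");s=grab_frame("side")
cv2.imwrite("pics/v1.png",np.hstack([cv2.resize(f["image"][60:360,180:430],(400,480)),cv2.resize(s["image"][190:290,250:333],(400,480))])[:,:,::-1])
import pickle;pickle.dump(f,open("f3.pkl","wb"))
for b in blobs(wood(f["image"]),200,20000): print(np.round(b[:3]),onplane(f,[b[:2]],.034).round(4),cv2.boundingRect(b[3]))
```

```text
[360. 391. 398.] [[ 0.5297 -0.1206  0.034 ]] (347, 377, 23, 30)
[469. 334. 203.] [[ 0.6492 -0.0425  0.034 ]] (456, 323, 21, 25)
[ 299.  225. 3246.] [[0.4598 0.0856 0.034 ]] (267, 197, 64, 58)
[ 306.   85. 1298.] [[0.468  0.2165 0.034 ]] (265, 76, 114, 18)
```

View pics/v1.png

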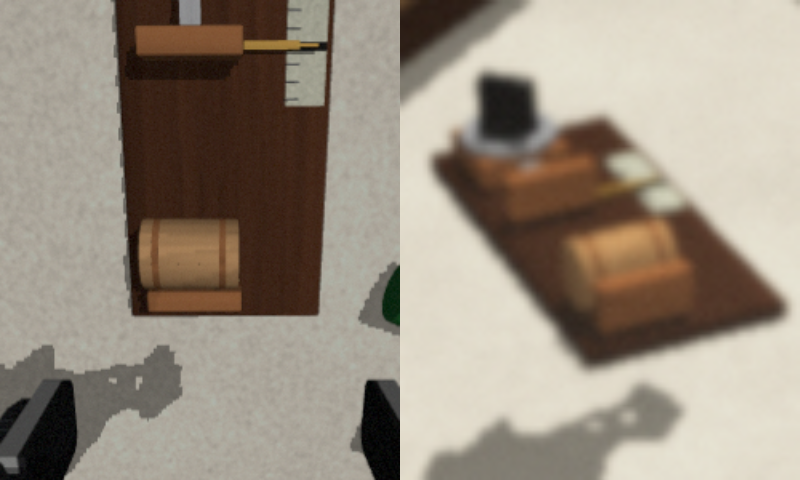

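Run:
```python
from h import *
import pickle
f=pickle.load(open("f3.pkl","rb"))
print("keg edges y",onplane(f,[(298,196.5),(298,241.5)],.034).round(4).tolist(),"x ends",onplane(f,[(266.5,218),(330,218)],.045).round(4).tolist())
print("ff inner top edge",onplane(f,[(298,242.5)],.042).round(4),"outer",onplane(f,[(298,254)],.042).round(4))
print("fence ends x",onplane(f,[(273,248),(331,248)],.042).round(4).tolist(),"mf ends",onplane(f,[(265,80),(332,80)],.042).round(4).tolist(),"mf inner",onplane(f,[(298,88)],.042).round(4))
```

```text
keg edges y [[0.4593, 0.1149, 0.034], [0.4584, 0.0681, 0.034]] x ends [[0.4288, 0.0958, 0.045], [0.4907, 0.0958, 0.045]]
ff inner top edge [[0.4589 0.0697 0.042 ]] outer [[0.4587 0.0574 0.042 ]]
fence ends x [[0.4335, 0.0638, 0.042], [0.4921, 0.0638, 0.042]] mf ends [[0.4326, 0.2196, 0.042], [0.4913, 0.2195, 0.042]] mf inner [[0.4614 0.2131 0.042 ]]
```

Keg B lies snug against the fixed fence at (0.460, 0.0915). The mask lost the keg's shaded side (37 mm instead of about 43 mm), so I'll widen it and do the next keg.

```bash
sed -i 's/(7,90,95),(22,255,255)/(5,85,40),(24,255,255)/; s/^CX,CY=.*/CX,CY=0.4612,0.1385/; s/rate=.04,force_limit=10/rate=.04,force_limit=18/' h.py
python3 - <<'E'
from h import *
k=measure((.629,-.049))
if k and pick(*k): place(.0005,0)
reach([.48,.10,.2],down(0));wait(.3);f=grab_frame("wrist")
cv2.imwrite("pics/v2.png",f["image"][60:360,180:430,::-1])
E
```

```text
keg [ 0.6255 -0.052 ] phi -0.33 LxW 62.0 42.7
grip 0.697 48.0 [ 0.626  -0.052  -0.0231]
lift gap 0.696 48.5
carry gap 0.695 48.4
down True [ 0.4606  0.1389 -0.0111] 0.695
t 62.7667
```

View pics/v2.png

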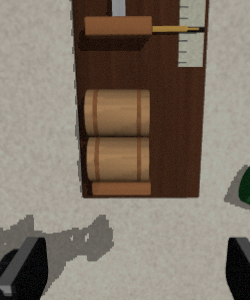

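Two kegs are seated side by side, with no gap visible to the fixed fence. Now the third.

Run:
```python
from h import *
import pickle
k=measure((.442,-.319))
if k and pick(*k): place(.0455,0)
reach([.48,.12,.2],down(0));wait(.3);f=grab_frame("wrist");pickle.dump(f,open("f4.pkl","wb"))
t=grab_frame("top"); c1=cv2.resize(f["image"][60:320,200:420],(406,480)); c2=cv2.resize(t["image"][100:360,150:500],(394,293))
c=np.zeros((480,800,3),np.uint8); c[:,:406]=c1; c[:293,406:]=c2
cv2.imwrite("pics/v3.png",c[:,:,::-1])
```

```text
no keg near [ 0.442 -0.319]
```

View pics/v3.png

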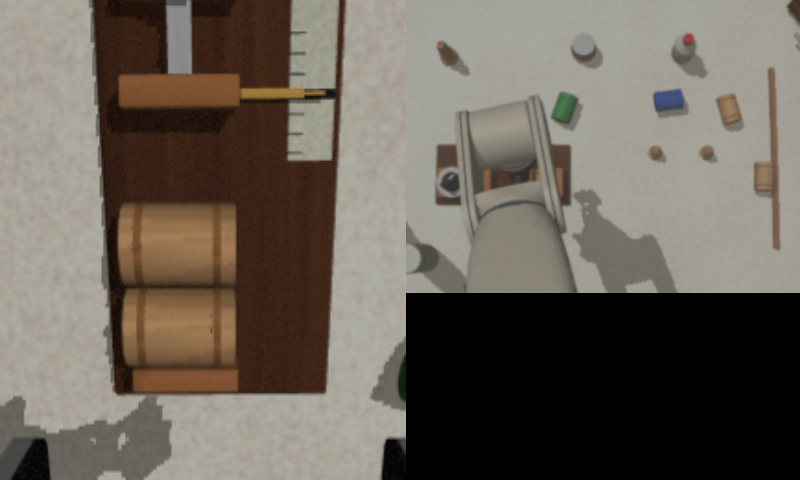

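Keg A has been knocked against the stop strip: top view (468,256), roughly (0.48, -0.37). Its mask merges with the strip there, so I'll cut the strip off geometrically. The two cradle kegs and the pointer look right.

```bash
sed -i 's/m=wood(f\["image"\]); m\[310:\]=0/m=wood(f["image"]); m[310:]=0; v,u=np.nonzero(m); w=onplane(f,np.c_[u,v],.022); b=w[:,1]<-.3945; m[v[b],u[b]]=0/' h.py
python3 - <<'E'
from h import *
t=grab_frame("top")
for b in blobs(wood(t["image"]),100,900): 
    p=onplane(t,[b[:2]],.022)[0]
    if -.41<p[1]<.35 and .35<p[0]<.8: print("top",np.round(b[:3]),p.round(3))
k=measure((.48,-.37))
if k and abs(k[0][0]-.48)<.03 and pick(*k): place(.0455,0)
print(sense()["time_s"])
E
```

```text
top [229. 258. 320.] [0.471 0.204 0.022]
top [288. 247. 396.] [0.5   0.062 0.022]
top [186. 239. 245.] [0.516 0.309 0.022]
top [437. 196. 310.] [ 0.628 -0.301  0.022]
top [473. 247. 826.] [ 0.501 -0.389  0.022]
keg [ 0.4782 -0.374 ] phi -0.002 LxW 61.8 38.2
grip 0.697 47.7 [ 0.4786 -0.3744 -0.023 ]
lift gap 0.699 48.3
carry gap 0.697 48.3
down True [ 0.4607  0.1838 -0.011 ] 0.695
t 79.8667
79.8667
```

Run:
```python
from h import *
reach([.46,.06,.2],down(0));wait(.3);f=grab_frame("wrist")
ys=np.arange(.06,.225,.001); P=[]
g=f["image"].astype(float)
for y in ys:
    px=proj(f,[[x,y,.036] for x in np.linspace(.45,.472,12)]).round().astype(int); P.append(g[px[:,1],px[:,0]].mean(0))
P=np.array(P); print([(round((y-CY)*1000,1),int(p[0]),int(p[2])) for y,p in zip(ys,P)][::2])
```

```text
[(np.float64(-78.5), 119, 47), (np.float64(-76.5), 122, 49), (np.float64(-74.5), 125, 49), (np.float64(-72.5), 124, 50), (np.float64(-70.5), 121, 48), (np.float64(-68.5), 76, 29), (np.float64(-66.5), 62, 31), (np.float64(-64.5), 84, 43), (np.float64(-62.5), 97, 50), (np.float64(-60.5), 107, 56), (np.float64(-58.5), 115, 60), (np.float64(-56.5), 123, 64), (np.float64(-54.5), 129, 67), (np.float64(-52.5), 135, 70), (np.float64(-50.5), 138, 72), (np.float64(-48.5), 144, 76), (np.float64(-46.5), 148, 78), (np.float64(-44.5), 147, 77), (np.float64(-42.5), 149, 78), (np.float64(-40.5), 156, 82), (np.float64(-38.5), 149, 78), (np.float64(-36.5), 144, 76), (np.float64(-34.5), 144, 75), (np.float64(-32.5), 137, 72), (np.float64(-30.5), 127, 67), (np.float64(-28.5), 119, 62), (np.float64(-26.5), 106, 55), (np.float64(-24.5), 86, 44), (np.float64(-22.5), 53, 26), (np.float64(-20.5), 69, 34), (np.float64(-18.5), 85, 43), (np.float64(-16.5), 95, 50), (np.float64(-14.5), 108, 56), (np.float64(-12.5), 115, 60), (np.float64(-10.5), 121, 63), (np.float64(-8.5), 127, 66), (np.float64(-6.5), 134, 71), 
[... 618 characters left out ...]
20, 63), (np.float64(39.5), 127, 67), (np.float64(41.5), 131, 69), (np.float64(43.5), 138, 73), (np.float64(45.5), 140, 73), (np.float64(47.5), 142, 74), (np.float64(49.5), 144, 75), (np.float64(51.5), 144, 76), (np.float64(53.5), 142, 73), (np.float64(55.5), 143, 75), (np.float64(57.5), 141, 74), (np.float64(59.5), 138, 73), (np.float64(61.5), 133, 70), (np.float64(63.5), 105, 54), (np.float64(65.5), 39, 13), (np.float64(67.5), 40, 14), (np.float64(69.5), 39, 12), (np.float64(71.5), 90, 35), (np.float64(73.5), 114, 45), (np.float64(75.5), 118, 46), (np.float64(77.5), 122, 49), (np.float64(79.5), 124, 50), (np.float64(81.5), 125, 50), (np.float64(83.5), 127, 51), (np.float64(85.5), 120, 49)]
```

The seams in the row are at -22.5 and +22 mm, so it is tight and even. Saddling the fourth keg at y = -22.5 mm.

Run:
```python
from h import *
k=measure((.628,-.301))
if k and pick(*k): place(-.0225,.038)
reach([.45,-.12,.24],down(0));wait(.4);f=grab_frame("wrist");t=grab_frame("top");s=grab_frame("side")
reach([.48,.12,.22],down(0));wait(.3);f=grab_frame("wrist")
c=np.zeros((520,800,3),np.uint8); c[:480,:406]=cv2.resize(f["image"][60:320,200:420],(406,480)); c[:293,406:]=cv2.resize(t["image"][60:360,100:503],(394,293)); c[293:,406:]=cv2.resize(s["image"][200:275,240:370],(394,227))
cv2.imwrite("pics/v4.png",c[:,:,::-1]); print(sense()["time_s"])
import pickle;pickle.dump(dict(f=f,t=t,s=s),open("f5.pkl","wb"))
```

```text
keg [ 0.6256 -0.3026] phi 0.273 LxW 62.0 42.8
grip 0.698 48.0 [ 0.6262 -0.3028 -0.023 ]
lift gap 0.692 48.5
carry gap 0.7 48.4
down True [0.4608 0.1156 0.0275] 0.697
t 91.425
94.275
```

View pics/v4.png

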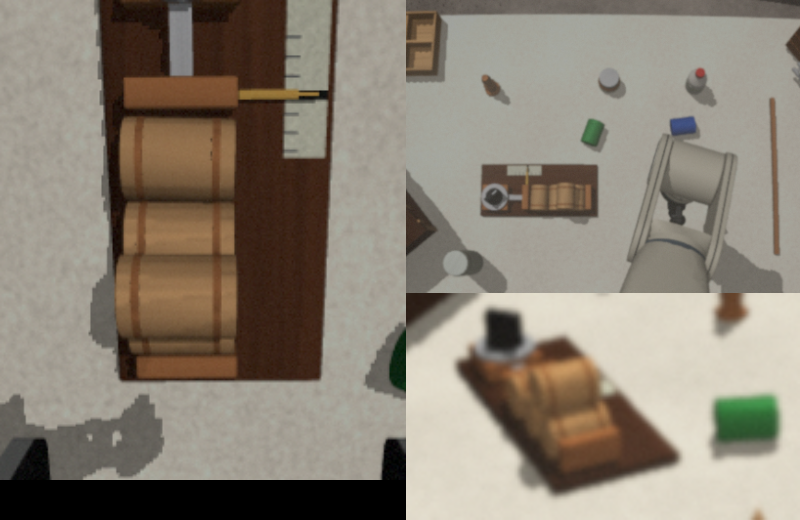

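The fourth keg is saddled between the first two, at about (178,297) in the left crop. The pointer is on the line (318,95), and the top view shows no other wooden keg. The gripper is clear of everything.

Run:
```python
from h import *
wait(.5); print(finish_job())
```

```text
the job is handed in; nothing more can be done
None
```

I've handed the job in: the pointer was set on the black line before any keg went in, and all four kegs found are stacked, three on the floor and one saddled between the first two. I don't have the verdict, as the hand-in call returned no result.

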